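# Lay a glazed chip in the drying box and hold its lid ajar

### The job

Lay the small maroon-glazed tile chip flat in the plywood drying box, glazed side up, setting it down gently rather than dropping it. Then take the open lid by its bar handle, swing it down to 50 degrees from shut (the red mark on the angle plate) and keep holding it there so that the chip can air: the job finishes with the lid still held by the handle, as it would fall shut by itself. Never let the lid fall shut, and leave the other loose things where they are.

Things in the scene. Friction and masses are not known exactly. Their poses are not given: they have to be found in the camera images.
- chip_low: small square tile chip with a plain maroon (dark red-brown) glazed top and pale brown clay body, 44 x 39 x 10 mm (x, y, z), 30 g; lies glazed side up on the table. Origin at the centre of its underside, z up, x along the 44 mm side.
- chip_top: loose chip with plain grey-brown glaze, 41 x 37 x 10 mm; leave alone. Origin at the centre of its underside.
- chip_peb: loose chip with pale glaze and black specks, 46 x 38 x 12 mm; leave alone. Origin at the centre of its underside.
- glaze_jar: loose orange-brown glaze jar with a white screw cap, 58 mm across, 80 mm high; leave alone. Origin at the centre of its underside.
- tape_roll: loose roll of cream masking tape lying flat, 104 mm across, 25 mm high; leave alone. Origin at the centre of its underside.
- drying_box: fixed open plywood box, outside 140 (x) x 160 (y) x 65 mm high on 16 mm feet, walls and floor 6 mm; clear-paned lid hinged on the far (+x) rim. Origin at the centre of its underside on the table; x from front to hinge, y left, z up. White angle plate on its left (+y) side at the hinge, 65 mm above the rim: black marks every 10 degrees, a longer red one at 50; a dark pointer turns with the lid.
- box_floor (a point): centre of the box's inner floor, 22 mm above the table.
- lid_axis (a point): point on the lid's hinge axis, midway along it: 70 mm behind (+x of) the box's centre, 83 mm above the table. The axis runs along the box's y.
- lid (a joint): lid angle, rad: 0 shut (level), 0.873 = 50 degrees, stop at 1.85. Starts open, leaning back past upright at 1.6 to 1.74, where slight hinge friction (0.1 N m) keeps it; let go below about 1.3 it falls shut. Lid 145 mm from hinge to front edge, 160 mm wide, 9 mm thick, 0.41 kg with handle: about 1.5 N at the handle holds it at 50 degrees.
- handle_bar (a point): middle of the cross bar of the lid's U-shaped steel handle: 10 mm round, 110 mm long, parallel to the hinge, 190 mm from the hinge axis (and 4.5 mm to the lid's upper side of it), 45 mm beyond the lid's front edge (40 mm free gap). With the lid open it stands on top, about 0.27 m above the table. The round bar can turn between the fingers that pinch it.
There are look-alikes about, which are no part of the job. What is shaped like the chip_low but green or yellow is not meant.

How it is judged (in metres and radians):
On the way, in this order (a step that is already met when the one before it is completed fails the run):
1. the maroon chip lies flat in the box, glazed side up, let go and at rest, with the lid still open (x of chip_low in the frame of drying_box between -0.055 and 0.055 m and y of chip_low in the frame of drying_box between -0.065 and 0.065 m and z of chip_low in the frame of drying_box between 0.016 and 0.028 m and angle between chip_low's own z axis and vertical below 0.15 rad and linear speed of chip_low below 0.03 m/s and contact force between the fingers and chip_low below 0.05 N and value of joint lid above 1.2 rad), for 0.2 s.
2. the lid is held still by its handle at 50 degrees, within 6 (value of joint lid between 0.768 and 0.977 rad and velocity of joint lid between -0.1 and 0.1 rad/s and contact force between the fingers and lid above 0.4 N and distance between the grasp point and handle_bar below 0.07 m), for 0.5 s.
At the end, for the whole second after the job is handed in: The maroon chip lies flat (within 8 degrees), glaze up, on the box floor, let go and still; the lid stands still 50 degrees from shut, within 6, fingers at its handle and bearing on it (over 0.4 N); no other loose thing touches the box or lid or has moved over 30 mm (all of step 2 and x of chip_low in the frame of drying_box between -0.055 and 0.055 m and y of chip_low in the frame of drying_box between -0.065 and 0.065 m and z of chip_low in the frame of drying_box between 0.016 and 0.028 m and angle between chip_low's own z axis and vertical below 0.15 rad and linear speed of chip_low below 0.03 m/s and contact force between the fingers and chip_low below 0.05 N and contact force between drying_box and chip_top below 0.1 N and contact force between drying_box and chip_peb below 0.1 N and contact force between drying_box and glaze_jar below 0.1 N and contact force between drying_box and tape_roll below 0.1 N and distance of each of chip_top, chip_peb, glaze_jar, tape_roll from where it was at the start of the episode below 0.03 m); the arm keeps its last pose, push and grip.
It fails at once if the lid falls nearly shut (below 20 degrees) (value of joint lid below 0.35 rad).
It fails at once if the maroon chip is dropped (faster than 0.6 m/s, a fall of some 20 mm, out of the fingers) (linear speed of chip_low above 0.6 m/s and contact force between the fingers and chip_low below 0.05 N).
It fails at once if another loose thing is moved more than 30 mm (distance of any of chip_top, chip_peb, glaze_jar, tape_roll from where it was at the start of the episode above 0.03 m).
It also fails if it takes over 58 s, if anything falls off the work surface, if the arm or the gripper's body presses on something with over 40 N, if the wrist force passes 120 N, or if a joint passes its speed limit or range.

### The arm

A 6-joint arm with a two-finger parallel gripper is mounted at the origin on a cart in front of the work surface, level with it; the furniture and walls round the work are solid. World frame = base frame: x ahead of the robot, y to its left, z up, the work surface at z = 0. Lengths are in m, angles in degrees, forces in N, time in s.
With the tool pointing down it reaches from about 0.25 to 0.8 m from the base axis. Payload 3.9 kg.
Tool frame: the origin (TCP) lies between the finger pads; the fingertips stand ahead of it and the grasp point (between the pads) lies 3 mm ahead of it (ctrl.tip_extent is the y of the fingertips in the tool frame, in m); y points along the fingers, x is the direction in which the jaws open and shut, and the axes are right-handed (so a half turn about y gives the same grasp; the last joint's range is limited). The gripper opens to 85 mm and grips with 20 to 120 N. Pads are 22 mm wide; open, the fingers measure 114 mm over their backs; the gripper's body (76 mm by 85 mm) begins 54 mm behind the grasp point. The pads swing forward as they close: fully open they stand 13 mm farther back than shut.
Start: joints at [70.302, 14.897, -7.913, 67.191, 0, 90], TCP at [0.177, 0.494, 0.223] pointing down, gripper open.
Joint ranges: [-159.42, 159.42], [-47.68, 98.78], [-73.54, 78.23], [-108.79, 121.32], [-90, 84.71], [-180, 180]. Speed limits (degrees/s): [147.25, 147.25, 180, 180, 180, 180].

### API

Orientations are given as [roll, pitch, yaw] about the fixed x, y, z axes, in that order (R = Rz(yaw) Ry(pitch) Rx(roll)).
In Python, from rig import ctrl gives the robot as it stands.
- The arm moves only by the shell command python3 -m creep 'ROWS'. ROWS is JSON, a list of rows, each a list of 3 entries, a list of its own where there are three numbers: the shift along the tool's x, y, z in cm, then the turn about the tool's y in degrees, then the closure, from 0 (fully open) to 1 (shut). In form: [[[dx, dy, dz], roll, claw], ...]. A call has 1 to 12 rows; each row shifts and turns the commanded pose from where the row before left it, along the tool's axes as they then stand; what a row does not reach is not made up. A row lasts 1/12 s, in which the tool goes at most 41.7 mm and 7.16 degrees, less where a joint would pass 70% of its speed; a pose out of reach is approached as far as the arm can. A call is refused whole if a number of a shift passes 4.17 or a number of a turn 7.16, either way. A call with a gripper value outside its range is refused whole. The fingers move at their own pace and stop on an object; the grip force is fixed at half the most. Time passes only in rows, so rows that do not move let the fingers close. It gives the time, the measured TCP pose, the force and the opening at its end, in the units of the state.
- ctrl.sense(): the state, without advancing time (a new reading comes with each control period).
- ctrl.get_image(name): name is "scene" or "top" or "wrist"; returns the picture (384x512x3 uint8, blue, green, red); there is no depth.
- ctrl.calibration(name): a dict with "fx", "fy", "cx", "cy" (pixels), "extrinsics" (4x4, takes a point from camera to world coordinates); the wrist camera has in their place "mount" (4x4, takes a point from camera to tool coordinates, whose origin is the TCP and whose axes are the tool frame's). Camera axes: x right, y up, looking along -z (the intrinsics and any distortion apply to the point x, -y, -z); pixel columns grow to the right and rows downward; lengths in m; the calibration is good to about 2 mm. A picture is of the moment at which its call begins: read the wrist's pose just before it. calibration takes no time and is no camera call.
- ctrl.finish_job(): hands the job in, once; it reports no verdict.
The state is a dict: "clock": time; "q": joint angles; "qd": joint speeds; "tau": joint torques, N m; "eef_pos": TCP position; "tool_rot": TCP orientation; "ft_force": force on the tool from outside, world axes, zero at the start; "wrist_torque": the same for the moment, N m; "finger_gap": opening from 0.0 (shut) to 1.0 (fully open).
Only numpy, scipy, OpenCV 4.12 (cv2) and the standard library are available. Lean on these libraries where they do the work, as an engineer would, in place of code of your own. Each camera call takes 0.05 s, during which the arm holds its last target. There are 200 camera calls.

## Working session

There is one attempt and no reset: what is moved stays moved. The work goes in short steps, Python scripts to look and compute and a shell command to move; the robot and the scene stay as the last step left them, time stands still between calls to the robot, and variables do not carry over. Pictures are saved under pics/ and viewed, about 8 in all and at most 12, crops included, and the job is handed in when it is done.

```bash
mkdir -p pics
cat > h.py <<'E'
import numpy as np, cv2
from rig import ctrl
from scipy.spatial.transform import Rotation as R
def snap(n,f):
    im=ctrl.get_image(n); cv2.imwrite('pics/'+f,im); return im
def cam(n,s=None):
    c=ctrl.calibration(n)
    if 'extrinsics' in c: return c,np.array(c['extrinsics'])
    T=np.eye(4); T[:3,:3]=R.from_euler('xyz',s['tool_rot'],degrees=True).as_matrix(); T[:3,3]=s['eef_pos']
    return c,T@np.array(c['mount'])
def px2w(n,u,v,z,s=None):
    c,E=cam(n,s); d=E[:3,:3]@np.array([(u-c['cx'])/c['fx'],-(v-c['cy'])/c['fy'],-1]); o=E[:3,3]
    return o+d*(z-o[2])/d[2]
def w2px(n,p,s=None):
    c,E=cam(n,s); q=E[:3,:3].T@(np.array(p)-E[:3,3]); return c['cx']+c['fx']*q[0]/-q[2], c['cy']-c['fy']*q[1]/-q[2]
E
python3 - <<'E'
from h import *
print(ctrl.sense(), ctrl.tip_extent)
for n in('top','scene','wrist'): print(n,ctrl.calibration(n))
a=snap('top','t0.png');b=snap('scene','s0.png')
E
```

```text
{'clock': 0.0, 'q': array([ 7.03026581e+01,  1.49355868e+01, -7.98827557e+00,  6.71914185e+01,
       -2.25655617e-04,  9.00028737e+01]), 'qd': array([ 0.0047371 , -0.10038283,  0.01300381,  0.09112825,  0.03182459,
       -0.0005248 ]), 'tau': array([-1.23948354e-03, -4.05670273e+01,  2.53927445e+01,  1.87291688e-02,
       -4.00318058e-04,  1.54409125e-07]), 'eef_pos': array([0.17670692, 0.49359159, 0.22184967]), 'tool_rot': array([-90.00023144,   0.11528087,  70.29978435]), 'ft_force': array([ 0.10451452, -0.36447539,  0.44613196]), 'wrist_torque': array([-0.02891231, -0.02501332,  0.00824737]), 'finger_gap': 1.0006240953583725} 0.022
top {'fx': 432.77551456815314, 'fy': 432.77551456815314, 'cx': 254.47665860360573, 'cy': 199.71421661246677, 'extrinsics': array([[-0.02427038,  0.98380076, -0.17761477,  0.1560413 ],
       [-0.99964766, -0.02579283, -0.00626737,  0.12905035],
       [-0.01074703,  0.17740008,  0.98408014,  1.89382387],
       [ 0.        ,  0.        ,  0.        ,  1.        ]])}
scene {'fx': 457.40533424815766, 'fy': 457.40533424815766, 'cx': 248.28863255035245, 'cy': 188.54523533979975, 'extrinsics': array([[-0.86164184,  0.39422707, -0.31962221, -0.00897641],
       [-0.50743688, -0.68037588,  0.52876883,  0.94507284],
       [-0.00900825,  0.61779744,  0.78628568,  1.26987811],
       [ 0.        ,  0.        ,  0.        ,  1.        ]])}
wrist {'fx': 272.1352456487283, 'fy': 272.1352456487283, 'cx': 259.2595716236877, 'cy': 192.92215580580043, 'mount': array([[ 9.99999458e-01,  1.29826961e-04, -1.03256149e-03,
        -2.45186153e-04],
       [-1.02635542e-03,  2.87151082e-01, -9.57884754e-01,
        -1.50652752e-01],
       [ 1.72141883e-04,  9.57885295e-01,  2.87151060e-01,
         7.40208940e-02],
       [ 0.00000000e+00,  0.00000000e+00,  0.00000000e+00,
         1.00000000e+00]])}
```

View pics/t0.png

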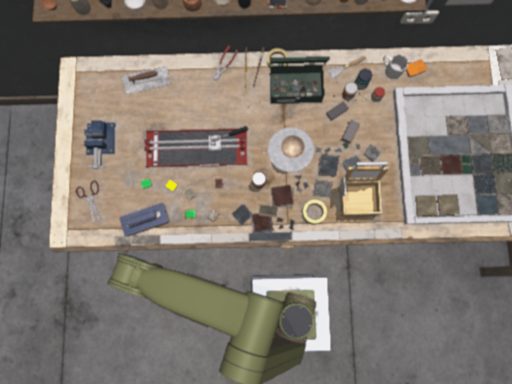

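View pics/s0.png

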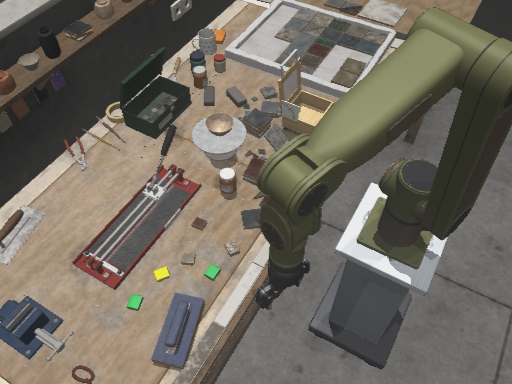

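The top view shows the maroon chip at about (219,183), and the scene view shows it at (200,223). The box is at top (362,200), with its hinge side away from the robot. I'll compute positions and enlarge both areas.

Run:
```python
from h import *
im=cv2.imread('pics/t0.png')
a=cv2.resize(im[165:220,195:235],None,fx=9,fy=9,interpolation=2)
b=cv2.resize(im[150:225,325:400],None,fx=8,fy=8,interpolation=2)
a=cv2.resize(a,(int(a.shape[1]*600/a.shape[0]*.8),480)); b=cv2.resize(b,(480,480))
cv2.imwrite('pics/c0.png',np.hstack([a,b])); print(a.shape)
print(px2w('top',219,183,.01),px2w('scene',200,223,.01))
for p in [(344,215),(381,214),(382,184),(346,186)]: print(p,px2w('top',*p,.081))
print(px2w('top',258,180,.08),px2w('top',191,194,.0),px2w('top',213,215,.01))
```

```text
(480, 349, 3)
[0.57589115 0.2973322  0.01      ] [0.56788664 0.302999   0.01      ]
(344, 215) [ 0.40780272 -0.23551164  0.081     ]
(381, 214) [ 0.4080356  -0.39144571  0.081     ]
(382, 184) [ 0.5371338  -0.40553252  0.081     ]
(346, 186) [ 0.53249057 -0.25164607  0.081     ]
[0.56900688 0.12339014 0.08      ] [0.5311969  0.42379775 0.        ] [0.43251245 0.32514795 0.01      ]
```

View pics/c0.png

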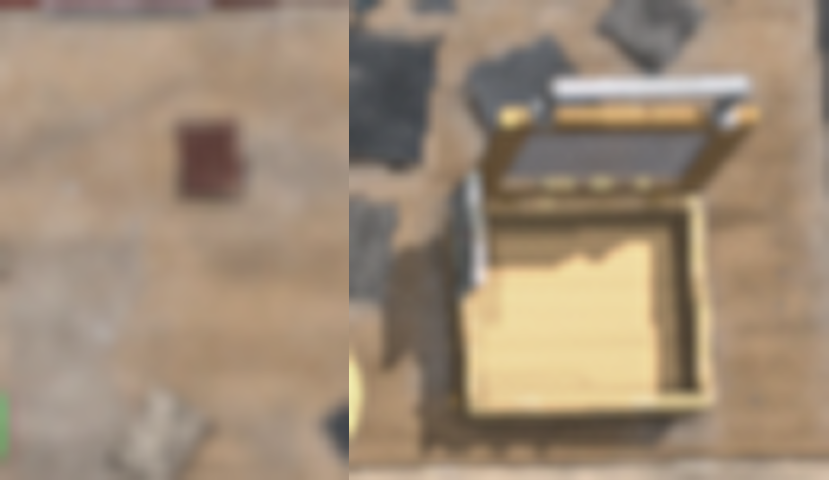

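```bash
python3 -m creep '[[[-0.45,0,-3],0,0],[[-0.45,0,-3.8],0,0],[[-0.45,0,-3.8],0,0],[[-0.45,0,-3.8],0,0],[[-0.45,0,-3.8],0,0],[[-0.45,0,-3.8],0,0],[[-0.45,0,-3.8],0,0],[[-0.45,0,-3.8],0,0],[[-0.45,0,-3.8],0,0],[[-0.45,0,-3.8],0,0],[[-0.45,0,-3.8],0,0],[[0,0,-2],0,0]]'
python3 -m creep '[[[0,2,0],-5,0],[[0,2,0],-5,0],[[0,1,0],-5,0],[[0,0,0],-5,0],[[0,0,0],0,0],[[0,0,0],0,0]]'
python3 - <<'E'
from h import *
s=ctrl.sense(); import pickle; pickle.dump(s,open('s1.pkl','wb'))
snap('wrist','w1.png'); print(s['eef_pos'],s['tool_rot'],w2px('wrist',[.573,.298,.01],s))
E
```

```text
clock: 1.1
eef_pos: [0.5684, 0.2999, 0.2218]
tool_rot: [-90.1, 0.1, 70.1]
ft_force: [0.2, 0.1, 0.3]
finger_gap: 1.002
clock: 1.6
eef_pos: [0.5649, 0.3026, 0.1722]
tool_rot: [-90.0, 0.0, 90.2]
ft_force: [-0.3, 0.8, -0.3]
finger_gap: 1.001
[0.56492004 0.30258743 0.17223418] [-8.99516945e+01  2.52003353e-02  9.01711059e+01] (np.float64(255.10577674344844), np.float64(183.52228634213117))
```

View pics/w1.png

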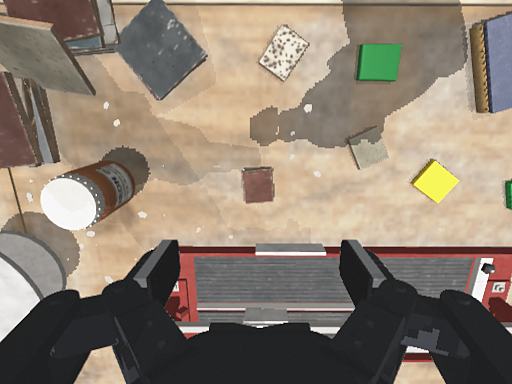

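The wrist view shows the maroon chip at (258,184), nearly aligned with the jaws. The speckled chip (284,52), grey chip (368,148) and jar (95,195) are all clear of it.

Run:
```python
from h import *
import pickle; s=pickle.load(open('s1.pkl','rb'))
im=cv2.imread('pics/w1.png')
sub=im[155:215,230:290].astype(int); m=((sub[...,2]-sub[...,1]>25)&(sub[...,2]<150)).astype(np.uint8)
m=cv2.morphologyEx(m,cv2.MORPH_OPEN,np.ones((3,3)))
c=max(cv2.findContours(m,0,2)[0],key=cv2.contourArea)
r=cv2.minAreaRect(c.reshape(-1,2).astype(np.float32)+[230,155]); print(r)
P=np.array([px2w('wrist',*p,.010,s) for p in cv2.boxPoints(r)]); print(P.round(4)); print(P.mean(0))
e=np.diff(np.vstack([P,P[:1]]),axis=0); print(np.linalg.norm(e,axis=1),np.degrees(np.arctan2(e[:,1],e[:,0])))
print(px2w('wrist',260,248,.0,s))
```

```text
Traceback (most recent call last):
cv2.error: OpenCV(4.12.0) /io/opencv/modules/imgproc/src/convhull.cpp:143: error: (-215:Assertion failed) total >= 0 && (depth == CV_32F || depth == CV_32S) in function 'convexHull'
```

Run:
```python
from h import *
import pickle; s=pickle.load(open('s1.pkl','rb'))
im=cv2.imread('pics/w1.png')
sub=im[155:215,230:290].astype(int); m=((sub[...,2]-sub[...,1]>25)&(sub[...,2]<150)).astype(np.uint8)
m=cv2.morphologyEx(m,cv2.MORPH_OPEN,np.ones((3,3)))
c=max(cv2.findContours(m,0,2)[0],key=cv2.contourArea)
r=cv2.minAreaRect((c.reshape(-1,2)+[230,155]).astype(np.float32)); print(r)
P=np.array([px2w('wrist',*p,.010,s) for p in cv2.boxPoints(r)]); print(P.round(4)); print(P.mean(0))
e=np.diff(np.vstack([P,P[:1]]),axis=0); print(np.linalg.norm(e,axis=1),np.degrees(np.arctan2(e[:,1],e[:,0])))
print(px2w('wrist',260,248,.0,s))
```

```text
((257.37646484375, 185.89410400390625), (31.292173385620117, 27.610740661621094), 85.60128784179688)
[[0.5583 0.2831 0.01  ]
 [0.5557 0.3154 0.01  ]
 [0.5941 0.3188 0.01  ]
 [0.5969 0.2855 0.01  ]]
[0.57623996 0.3007074  0.01      ]
[0.03234934 0.03856352 0.03347058 0.03865854] [  94.65253929    5.14563254  -85.19615088 -176.51728518]
[0.66343814 0.30420266 0.        ]
```

```bash
python3 -m creep '[[[-0.2,2,-1],-4.3,0.3],[[0,3,0],0,0.3],[[0,3,0],0,0.3],[[0,2,0],0,0.3],[[0,1,0],0,0.3],[[0,0,0],0,0.3],[[0,0,0],0,0.3]]'
python3 - <<'E'
from h import *
s=ctrl.sense(); print(ctrl.tip_extent,s['eef_pos'],s['tool_rot'],s['finger_gap'],w2px('wrist',[.575,.3005,.01],s))
snap('wrist','w2.png')
E
```

```text
clock: 2.23
eef_pos: [0.5754, 0.301, 0.0633]
tool_rot: [-90.0, -0.0, 94.6]
ft_force: [0.0, -0.2, 0.7]
finger_gap: 0.7
0.022 [0.57543095 0.30103928 0.06330159] [-9.00268043e+01 -1.14882142e-02  9.45708735e+01] 0.6995338859488542 (np.float64(258.1767883503622), np.float64(207.74384972643776))
```

View pics/w2.png

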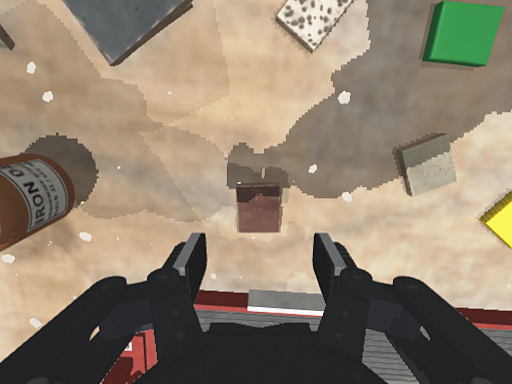

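The chip at (258,208) is centred between the fingers. I'll descend while watching the force.

```bash
python3 -m creep '[[[0,2,0],0,0.4],[[0,1.6,0],0,0.4],[[0,0,0],0,0.4],[[0,0,0],0,0.4]]'; python3 -m creep '[[[0,0.2,0],0,0.4],[[0,0,0],0,0.4]]';python3 - <<'E'
from h import *
snap('wrist','w3.png')
E
```

```text
clock: 2.62
eef_pos: [0.5755, 0.301, 0.0278]
tool_rot: [-90.0, -0.0, 94.6]
ft_force: [0.5, 0.1, 0.0]
finger_gap: 0.602
clock: 2.78
eef_pos: [0.5764, 0.3015, 0.0263]
tool_rot: [-90.2, -0.1, 94.6]
ft_force: [1.2, 0.5, -0.1]
finger_gap: 0.6
```

View pics/w3.png

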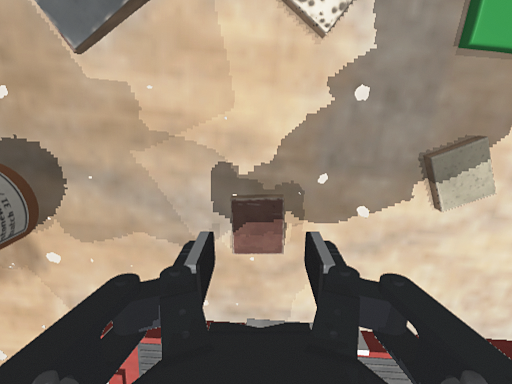

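Run:
```python
from h import *
s=ctrl.sense(); print(s['eef_pos'],s['ft_force'],s['tool_rot'])
c=ctrl.calibration('wrist');M=np.array(c['mount'])
for x in(.022,.0255):
  for y in(.012,.016,.020,.024):
    for z in(.011,-.011):
      q=M[:3,:3].T@(np.array([x,y,z])-M[:3,3]); print(x,y,z,(c['cx']+c['fx']*q[0]/-q[2], c['cy']-c['fy']*q[1]/-q[2]))
print(w2px('wrist',[.575,.3005,.01],s))
```

```text
[0.57615545 0.30131653 0.02621077] [ 0.16265133 -0.30793789 -0.30340597] [-9.01344017e+01 -5.67173574e-02  9.45976205e+01]
0.022 0.012 0.011 (np.float64(293.2036061340473), np.float64(214.2105590265744))
0.022 0.012 -0.011 (np.float64(292.0066652661194), np.float64(245.27296828775832))
0.022 0.016 0.011 (np.float64(292.46599330790224), np.float64(211.99089017755878))
0.022 0.016 -0.011 (np.float64(291.319309431185), np.float64(242.48316390328887))
0.022 0.02 0.011 (np.float64(291.7595021068979), np.float64(209.86487439341278))
0.022 0.02 -0.011 (np.float64(290.6599784398956), np.float64(239.80710530768337))
0.022 0.024 0.011 (np.float64(291.0822035823133), np.float64(207.82670696570986))
0.022 0.024 -0.011 (np.float64(290.0269925929197), np.float64(237.23797502399415))
0.0255 0.012 0.011 (np.float64(298.6787868628933), np.float64(214.20945547304797))
0.0255 0.012 -0.011 (np.float64(297.2897171799717), np.float64(245.27129939644243))
0.0255 0.016 0.011 (np.float64(297.82319627793), np.float64(211.98985417762464))
0.0255 0.016 -0.011 (np.float64(296.4924350762301), np.float64(242.48158286531228))
0.0255 0.02 0.011 (np.float64(297.0037043812002), np.float64(209.86390128901462))
0.0255 0.02 -0.011 (np.float64(295.72765911903286), np.float64(239.80560641934483))
0.0255 0.024 0.011 (np.float64(296.21807378305033), np.float64(207.82579249723506))
0.0255 0.024 -0.011 (np.float64(294.9934410529271), np.float64(237.23655304807616))
(np.float64(257.68219270729895), np.float64(225.6435208112336))
```

```bash
python3 -m creep '[[[0,0.3,0],0,0.4],[[0,0,0],0,0.4],[[0,0,0],0,0.4]]'; python3 -m creep '[[[0,0.2,0],0,0.4],[[0,0,0],0,0.4],[[0,0,0],0,0.4]]'
```

```text
clock: 3.08
eef_pos: [0.5751, 0.3007, 0.0218]
tool_rot: [-90.0, 0.0, 94.6]
ft_force: [0.4, 0.7, 0.3]
finger_gap: 0.605
clock: 3.33
eef_pos: [0.575, 0.3007, 0.0195]
tool_rot: [-90.0, 0.0, 94.6]
ft_force: [0.5, 0.9, -0.1]
finger_gap: 0.598
```

```bash
python3 -m creep '[[[0,0,0],0,0.5],[[0,0,0],0,0.6],[[0,0,0],0,0.7],[[0,0,0],0,0.7],[[0,0,0],0,0.7],[[0,0,0],0,0.7]]'
```

```text
clock: 3.83
eef_pos: [0.5751, 0.3008, 0.0197]
tool_rot: [-90.0, -0.0, 94.6]
ft_force: [-0.1, -0.1, 0.4]
finger_gap: 0.303
```

The gap went down to the commanded value, so the fingers missed and passed over the chip. I'll reopen and look.

```bash
python3 -m creep '[[[0,0,0],0,0.35],[[0,0,0],0,0.35],[[0,0,0],0,0.35],[[0,0,0],0,0.35]]'
python3 - <<'E'
from h import *
im=snap('wrist','w4.png'); cv2.imwrite('pics/w4c.png',cv2.resize(im[170:340,140:380],None,fx=3,fy=3))
E
```

```text
clock: 4.17
eef_pos: [0.5751, 0.3008, 0.0197]
tool_rot: [-90.0, -0.0, 94.6]
ft_force: [1.1, -0.1, 0.1]
finger_gap: 0.648
```

View pics/w4c.png

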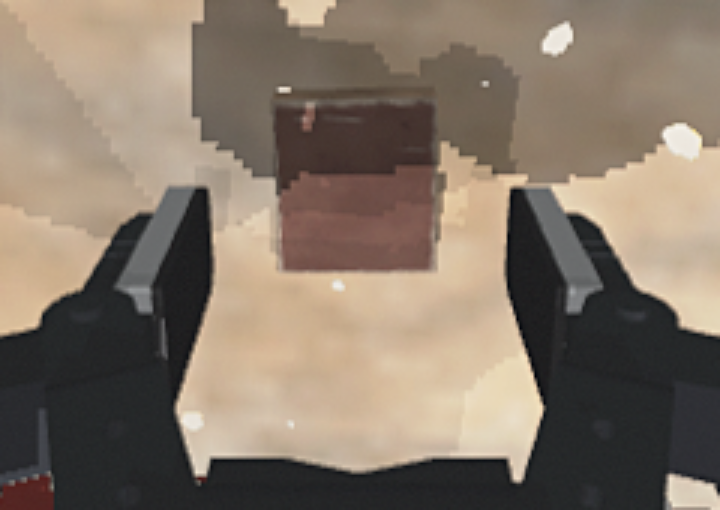

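The chip hasn't moved and is laterally centred between the pads, at crop (356,180). The tips still appear to be well above it, so I'll go down in small steps with a force check.

```bash
python3 -m creep '[[[0,0.3,0],0,0.35],[[0,0,0],0,0.35],[[0,0,0],0,0.35]]'; python3 -m creep '[[[0,0.3,0],0,0.35],[[0,0,0],0,0.35],[[0,0,0],0,0.35]]'
python3 - <<'E'
from h import *
s=ctrl.sense(); print(s)
im=snap('wrist','w5.png'); cv2.imwrite('pics/w5c.png',cv2.resize(im[170:340,140:380],None,fx=3,fy=3))
E
```

```text
clock: 4.47
eef_pos: [0.5748, 0.3006, 0.0163]
tool_rot: [-90.0, 0.0, 94.6]
ft_force: [-0.4, 0.7, -0.3]
finger_gap: 0.651
clock: 4.72
eef_pos: [0.5749, 0.3007, 0.0134]
tool_rot: [-90.0, 0.0, 94.6]
ft_force: [0.0, 0.6, 1.1]
finger_gap: 0.653
{'clock': 4.7167, 'q': array([ 2.76098651e+01,  3.50548060e+01, -8.00932651e+00,  4.69690095e+01,
        1.12745229e-03,  2.30066748e+01]), 'qd': array([-0.05005051, -0.15032866,  0.09767198,  0.06134516,  0.09404506,
        0.08078109]), 'tau': array([ 6.85612395e-04, -5.54138124e+01,  2.16484255e+01, -1.93779211e-02,
       -1.73630660e-04,  2.25694987e-05]), 'eef_pos': array([0.57488012, 0.30067342, 0.01341349]), 'tool_rot': array([-8.99690535e+01,  1.19153647e-02,  9.46031931e+01]), 'ft_force': array([0.00351751, 0.59656083, 1.05496667]), 'wrist_torque': array([ 0.03303061, -0.03848448,  0.03100837]), 'finger_gap': 0.6526296983903369}
```

View pics/w5c.png

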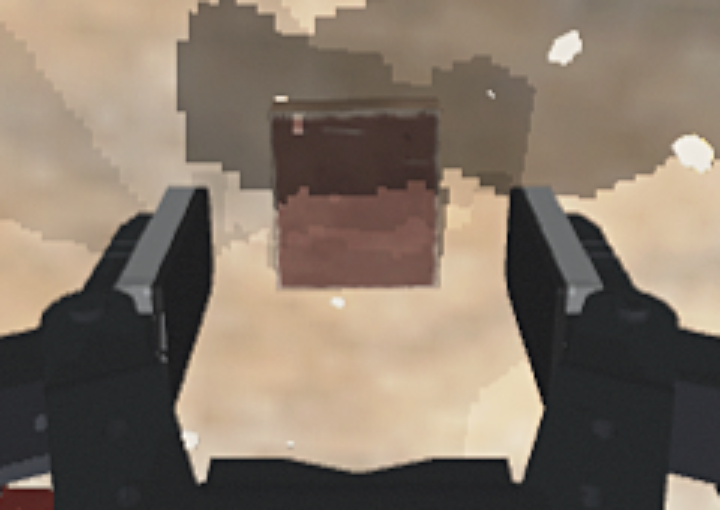

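The tips are still above the table and the chip is still centred at crop (357,195). I'll keep going down until contact.

```bash
for i in 1; do python3 -m creep '[[[0,0.2,0],0,0.35],[[0,0,0],0,0.35],[[0,0,0],0,0.35]]'; done; python3 -m creep '[[[0,0.2,0],0,0.35],[[0,0,0],0,0.35],[[0,0,0],0,0.35]]'
```

```text
clock: 5.02
eef_pos: [0.575, 0.3007, 0.0116]
tool_rot: [-90.0, 0.0, 94.6]
ft_force: [0.3, -0.2, 0.3]
finger_gap: 0.65
clock: 5.27
eef_pos: [0.575, 0.3007, 0.0096]
tool_rot: [-90.0, 0.0, 94.6]
ft_force: [-0.0, -0.2, 0.2]
finger_gap: 0.652
```

```bash
python3 -m creep '[[[0,0,0],0,0.42],[[0,0.15,0],0,0.42],[[0,0,0],0,0.42],[[0,0,0],0,0.42]]'; python3 -m creep '[[[0,0.15,0],0,0.42],[[0,0,0],0,0.42],[[0,0,0],0,0.42]]'; python3 -m creep '[[[0,0.15,0],0,0.42],[[0,0,0],0,0.42],[[0,0,0],0,0.42]]'
```

```text
clock: 5.6
eef_pos: [0.575, 0.3007, 0.0081]
tool_rot: [-90.0, 0.0, 94.6]
ft_force: [0.9, 0.1, -0.1]
finger_gap: 0.584
clock: 5.85
eef_pos: [0.575, 0.3007, 0.0066]
tool_rot: [-90.0, 0.0, 94.6]
ft_force: [0.7, -0.4, -0.2]
finger_gap: 0.584
clock: 6.1
eef_pos: [0.575, 0.3007, 0.0051]
tool_rot: [-90.0, 0.0, 94.6]
ft_force: [-0.7, 1.2, -1.2]
finger_gap: 0.58
```

```bash
python3 -m creep '[[[0,0,0],0,0.5],[[0,0,0],0,0.55],[[0,0,0],0,0.6],[[0,0,0],0,0.6],[[0,0,0],0,0.6]]'
```

```text
clock: 6.52
eef_pos: [0.5751, 0.3008, 0.0052]
tool_rot: [-90.0, -0.0, 94.6]
ft_force: [0.9, -0.6, 0.5]
finger_gap: 0.397
```

Run:
```python
from h import *
im=snap('wrist','w6.png'); b=ctrl.get_image('scene')[180:290,150:310]
a=cv2.resize(im[170:340,140:380],(480,340)); b=cv2.resize(b,(320,220),interpolation=2); b=cv2.copyMakeBorder(b,0,120,0,0,0)
cv2.imwrite('pics/w6c.png',np.hstack([a,b]))
```

```text
(no output)
```

View pics/w6c.png

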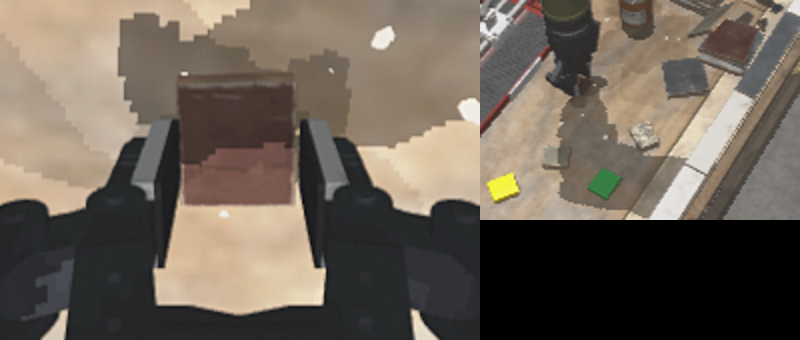

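The scene crop shows nothing disturbed. In the wrist view the pads lie right beside the chip's edges, so the gap reading may not be linear. I'll keep closing.

```bash
python3 -m creep '[[[0,0,0],0,0.63],[[0,0,0],0,0.66],[[0,0,0],0,0.7],[[0,0,0],0,0.75],[[0,0,0],0,0.8],[[0,0,0],0,0.8]]'
```

```text
clock: 7.12
eef_pos: [0.5751, 0.3008, 0.0052]
tool_rot: [-90.0, 0.0, 94.6]
ft_force: [0.3, 0.0, -0.1]
finger_gap: 0.205
```

It missed again, so the tips really are above the chip. I'll reopen and keep feeling downward.

```bash
python3 -m creep '[[[0,0,0],0,0.42],[[0,0,0],0,0.42],[[0,0,0],0,0.42],[[0,0.15,0],0,0.42],[[0,0.15,0],0,0.42],[[0,0,0],0,0.42],[[0,0,0],0,0.42]]'; python3 -m creep '[[[0,0.15,0],0,0.42],[[0,0,0],0,0.42],[[0,0.15,0],0,0.42],[[0,0,0],0,0.42],[[0,0,0],0,0.42]]';  python3 -m creep '[[[0,0.15,0],0,0.42],[[0,0,0],0,0.42],[[0,0.15,0],0,0.42],[[0,0,0],0,0.42],[[0,0,0],0,0.42]]'
```

```text
clock: 7.7
eef_pos: [0.5749, 0.3007, 0.002]
tool_rot: [-90.0, 0.0, 94.6]
ft_force: [0.8, 0.7, 0.1]
finger_gap: 0.578
clock: 8.12
eef_pos: [0.575, 0.3007, -0.0009]
tool_rot: [-90.0, 0.0, 94.6]
ft_force: [-0.2, -0.6, -0.7]
finger_gap: 0.581
clock: 8.53
eef_pos: [0.575, 0.3007, -0.0039]
tool_rot: [-90.0, 0.0, 94.6]
ft_force: [0.2, 0.2, -0.2]
finger_gap: 0.579
```

```bash
python3 -m creep '[[[0,0.15,0],0,0.42],[[0,0,0],0,0.42],[[0,0.15,0],0,0.42],[[0,0,0],0,0.42],[[0,0,0],0,0.42]]';  python3 -m creep '[[[0,0.15,0],0,0.42],[[0,0,0],0,0.42],[[0,0,0],0,0.42]]'; python3 -m creep '[[[0,0.15,0],0,0.42],[[0,0,0],0,0.42],[[0,0,0],0,0.42]]'
```

```text
clock: 8.95
eef_pos: [0.575, 0.3007, -0.0069]
tool_rot: [-90.0, 0.0, 94.6]
ft_force: [-0.2, -0.2, -0.5]
finger_gap: 0.581
clock: 9.2
eef_pos: [0.575, 0.3007, -0.0084]
tool_rot: [-90.0, 0.0, 94.6]
ft_force: [-0.3, -0.8, -0.5]
finger_gap: 0.574
clock: 9.45
eef_pos: [0.5751, 0.3008, -0.0099]
tool_rot: [-90.0, 0.0, 94.6]
ft_force: [0.5, -0.3, 0.1]
finger_gap: 0.578
```

```bash
python3 -m creep '[[[0,0,0],0,0.5],[[0,0,0],0,0.53],[[0,0,0],0,0.56],[[0,0,0],0,0.6],[[0,0,0],0,0.62],[[0,0,0],0,0.62]]'
python3 - <<'E'
from h import *
im=snap('wrist','w7.png'); cv2.imwrite('pics/w7c.png',cv2.resize(im[170:340,140:380],None,fx=3,fy=3))
E
```

```text
clock: 9.95
eef_pos: [0.5754, 0.3009, -0.0091]
tool_rot: [-90.0, -0.0, 94.6]
ft_force: [-0.5, -0.6, 5.6]
finger_gap: 0.401
```

```bash
python3 -m creep '[[[0,-0.05,0],0,0.65],[[0,0,0],0,0.7],[[0,0,0],0,0.75],[[0,0,0],0,0.75]]'
```

```text
clock: 10.33
eef_pos: [0.5754, 0.3009, -0.0091]
tool_rot: [-90.0, -0.0, 94.6]
ft_force: [0.1, -0.5, 3.6]
finger_gap: 0.398
```

The fingers stopped at a gap of 0.40 with further closing commanded, so the chip is gripped. The tips touch the table at a reading of about -0.009, so the z reading is offset. I'll lift gently.

```bash
python3 -m creep '[[[0,-0.5,0],0,0.75],[[0,-1,0],0,0.75],[[0,-2,0],0,0.75],[[0,-3,0],0,0.75],[[0,-4,0],0,0.75],[[0,-4,0],0,0.75],[[0,-4,0],0,0.75],[[0,-3,0],0,0.75],[[0,-1.5,0],0,0.75],[[0,0,0],0,0.75],[[0,0,0],0,0.75]]'
python3 - <<'E'
from h import *
im=snap('wrist','w8.png')
for p in [(343.6,214.4),(381.7,213.75),(379.8,180.8),(346.3,181.5)]: print(px2w('top',*p,.081).round(4))
# bar ends crop(553,87),(748,85)
for x in (553,748): 
  u,v=(x-349)/6.4+325,150+86/6.4; print(u,v,px2w('top',u,v,.27).round(4))
E
```

```text
clock: 11.25
eef_pos: [0.5755, 0.301, 0.2218]
tool_rot: [-90.1, -0.0, 94.6]
ft_force: [0.2, -0.4, -1.5]
finger_gap: 0.395
[ 0.4104 -0.234   0.081 ]
[ 0.409  -0.3945  0.081 ]
[ 0.5514 -0.3972  0.081 ]
[ 0.5521 -0.2541  0.081 ]
356.875 163.4375 [ 0.581  -0.2593  0.27  ]
387.34375 163.4375 [ 0.5779 -0.3765  0.27  ]
```

View pics/w8.png

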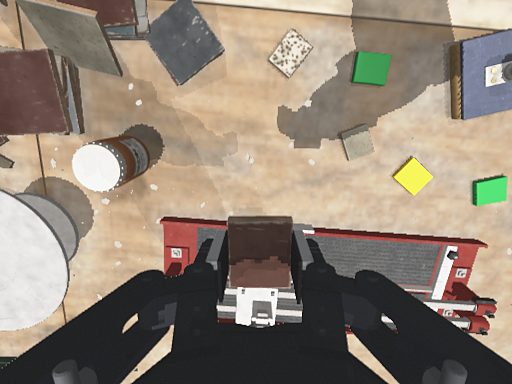

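The chip is held level between the pads at (260,250). Next, turn to box yaw and travel over the box.

```bash
python3 -m creep '[[[0,0,0],5.6,0.75],[[-2,0,1.2],0,0.75],[[-3.8,0,1.2],0,0.75],[[-3.8,0,1.2],0,0.75],[[-3.8,0,1.2],0,0.75],[[-3.8,0,1.2],0,0.75],[[-3.8,0,1.2],0,0.75],[[-3.8,0,1.2],0,0.75],[[-3.8,0,1.1],0,0.75],[[-3.8,0,0],0,0.75],[[-3.8,0,0],0,0.75]]'; python3 -m creep '[[[-3.8,0,0],0,0.75],[[-3.8,0,0],0,0.75],[[-3.8,0,0],0,0.75],[[-3.8,0,0],0,0.75],[[-3.8,0,0],0,0.75],[[-2.8,0,0],0,0.75],[[0,0,0],0,0.75],[[0,0,0],0,0.75],[[0,0,0],0,0.75]]'
python3 - <<'E'
from h import *
s=ctrl.sense(); im=snap('wrist','w9.png'); im2=ctrl.get_image('scene')[30:160,220:380]
cv2.imwrite('pics/w9c.png',np.vstack([cv2.resize(im,(480,360)),cv2.resize(im2,(480,240))[:, :]]))
for p in [(-.07,-.08),(-.07,.08),(.07,.08),(.07,-.08)]:
  w=np.array([.4797+p[0],-.3155+p[1],.081]); print(p,np.round(w2px('wrist',w,s)),'bias',np.round(w2px('wrist',w-[0,0,.0215],s)))
print(s['eef_pos'],s['tool_rot'],s['finger_gap'])
E
```

```text
clock: 12.22
eef_pos: [0.4709, -0.0608, 0.2186]
tool_rot: [-89.7, -0.0, 89.0]
ft_force: [1.3, 0.4, -0.2]
finger_gap: 0.398
clock: 12.97
eef_pos: [0.4687, -0.2764, 0.2189]
tool_rot: [-89.8, -0.1, 89.0]
ft_force: [-1.2, -0.4, -1.1]
finger_gap: 0.393
(-0.07, -0.08) [142. 129.] bias [150. 128.]
(-0.07, 0.08) [297. 126.] bias [295. 125.]
(0.07, 0.08) [295. 248.] bias [292. 240.]
(0.07, -0.08) [159. 251.] bias [165. 242.]
[ 0.4687334  -0.27642966  0.21885245] [-89.79969285  -0.14857746  88.98333888] 0.3930589299130802
```

View pics/w9c.png

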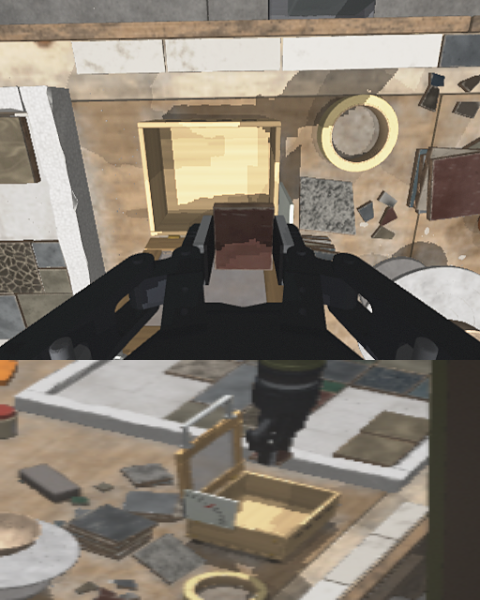

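The box front corners appear at (147,131) and (300,131), as predicted. The lid is open and the chip is still held. I need about 39 mm more in -y, then down.

```bash
python3 -m creep '[[[-2,0,-0.3],0,0.75],[[-1.9,0,0],0,0.75],[[0,0,0],0,0.75],[[0,0,0],0,0.75],[[0,0,0],0,0.75]]'; python3 -m creep '[[[0,2,0],0,0.75],[[0,3,0],0,0.75],[[0,3,0],0,0.75],[[0,3,0],0,0.75],[[0,3,0],0,0.75],[[0,2,0],0,0.75],[[0,1,0],0,0.75],[[0,0.6,0],0,0.75],[[0,0,0],0,0.75],[[0,0,0],0,0.75],[[0,0,0],0,0.75]]'
```

```text
clock: 13.48
eef_pos: [0.4722, -0.3151, 0.2206]
tool_rot: [-90.0, -0.1, 89.1]
ft_force: [-0.0, 1.3, -0.1]
finger_gap: 0.397
clock: 14.4
eef_pos: [0.4736, -0.3172, 0.0463]
tool_rot: [-90.1, 0.1, 89.0]
ft_force: [0.1, 0.1, -1.0]
finger_gap: 0.397
```

```bash
python3 -m creep '[[[0,1,0],0,0.75],[[0,1,0],0,0.75],[[0,0.4,0],0,0.75],[[0,0,0],0,0.75],[[0,0,0],0,0.75],[[0,0,0],0,0.75]]'; python3 -m creep '[[[0,0.3,0],0,0.75],[[0,0,0],0,0.75],[[0,0,0],0,0.75],[[0,0,0],0,0.75]]'; python3 -m creep '[[[0,0.2,0],0,0.75],[[0,0,0],0,0.75],[[0,0,0],0,0.75],[[0,0,0],0,0.75]]'
```

```text
clock: 14.9
eef_pos: [0.4723, -0.3166, 0.0206]
tool_rot: [-90.0, -0.0, 89.0]
ft_force: [-0.6, 0.0, -0.0]
finger_gap: 0.396
clock: 15.23
eef_pos: [0.4724, -0.3166, 0.0178]
tool_rot: [-90.0, 0.0, 89.0]
ft_force: [-0.0, 0.4, -0.4]
finger_gap: 0.398
clock: 15.57
eef_pos: [0.4723, -0.3165, 0.0157]
tool_rot: [-90.0, -0.0, 89.0]
ft_force: [-0.3, 0.9, 0.5]
finger_gap: 0.393
```

```bash
python3 -m creep '[[[0,0.15,0],0,0.75],[[0,0,0],0,0.75],[[0,0,0],0,0.75],[[0,0,0],0,0.75]]'; python3 -m creep '[[[0,0.1,0],0,0.75],[[0,0,0],0,0.75],[[0,0,0],0,0.75],[[0,0,0],0,0.75]]';  python3 -m creep '[[[0,0.1,0],0,0.75],[[0,0,0],0,0.75],[[0,0,0],0,0.75],[[0,0,0],0,0.75]]'
```

```text
clock: 15.9
eef_pos: [0.4723, -0.3165, 0.0142]
tool_rot: [-90.0, 0.0, 89.0]
ft_force: [0.4, -0.8, -0.2]
finger_gap: 0.397
clock: 16.23
eef_pos: [0.4723, -0.3165, 0.0132]
tool_rot: [-90.0, -0.0, 89.0]
ft_force: [0.3, 0.4, 0.1]
finger_gap: 0.397
clock: 16.57
eef_pos: [0.4724, -0.3166, 0.0128]
tool_rot: [-90.0, 0.0, 89.0]
ft_force: [-1.1, 0.2, 5.5]
finger_gap: 0.393
```

The floor contact came at a reading of 0.0128, as expected. I'll release gently and retreat straight up.

```bash
python3 -m creep '[[[0,0,0],0,0.6],[[0,0,0],0,0.55],[[0,0,0],0,0.5],[[0,0,0],0,0.45],[[0,0,0],0,0.4],[[0,0,0],0,0.35],[[0,0,0],0,0.35],[[0,0,0],0,0.35]]';  python3 -m creep '[[[0,-0.5,0],0,0.35],[[0,-2,0],0,0.35],[[0,-3,0],0,0.35],[[0,-4,0],0,0.35],[[0,-4,0],0,0.35],[[0,-4,0],0,0.35],[[0,-3,0],0,0.35],[[0,-2,0],0,0.35],[[0,0,0],0,0.35],[[0,0,0],0,0.35],[[0,0,0],0,0.35]]'
python3 - <<'E'
from h import *
s=ctrl.sense(); im=snap('wrist','w10.png')
sub=im.astype(int); m=((sub[...,2]-sub[...,1]>25)&(sub[...,2]<150)).astype(np.uint8); m[:100]=0;m[240:]=0;m[:,:150]=0;m[:,340:]=0
m=cv2.morphologyEx(m,cv2.MORPH_OPEN,np.ones((3,3)))
for c in cv2.findContours(m,0,2)[0]:
  if cv2.contourArea(c)>80:
    r=cv2.minAreaRect(c); print(r,px2w('wrist',*r[0],.032,s))
print(s['eef_pos'])
E
```

```text
clock: 17.23
eef_pos: [0.4723, -0.3165, 0.0121]
tool_rot: [-90.0, -0.0, 89.0]
ft_force: [0.0, 0.1, 1.4]
finger_gap: 0.652
clock: 18.15
eef_pos: [0.4718, -0.3162, 0.2364]
tool_rot: [-89.9, -0.0, 89.0]
ft_force: [-0.2, 0.6, -0.5]
finger_gap: 0.65
((259.0, 171.0), (28.0, 24.0), 90.0) [ 0.47366248 -0.31595648  0.032     ]
[ 0.47181071 -0.31615051  0.23642647]
```

The chip lies at (0.474,-0.316) in the box, as intended. Next, rise, turn the jaws across the bar and open fully.

```bash
python3 -m creep '[[[0,-3,0],0,0.2],[[0,-3,0],0,0.1],[[0,-3,0],0,0],[[0,-1.5,0],6,0],[[0,0,0],7,0],[[0,0,0],7,0],[[0,0,0],7,0],[[0,0,0],7,0],[[0,0,0],7,0],[[0,0,0],7,0],[[0,0,0],7,0],[[0,0,0],7,0]]'; python3 -m creep '[[[0,0,0],7,0],[[0,0,0],7,0],[[0,0,0],7,0],[[0,0,0],7,0],[[0,0,0],0,0],[[0,0,0],0,0]]'
python3 - <<'E'
from h import *
s=ctrl.sense(); im=snap('wrist','w11.png'); import pickle; pickle.dump(s,open('s11.pkl','wb'))
print(s['q'],[np.round(w2px('wrist',[.5795,-.318+d,.27],s)) for d in(-.055,0,.055)])
E
```

```text
clock: 19.2
eef_pos: [0.4717, -0.3161, 0.34]
tool_rot: [-89.8, 0.1, 26.7]
ft_force: [0.7, 0.1, -0.0]
finger_gap: 0.994
clock: 19.7
eef_pos: [0.4719, -0.3162, 0.3406]
tool_rot: [-89.9, 0.2, -0.8]
ft_force: [0.1, 0.3, -0.4]
finger_gap: 0.996
[-3.38256976e+01  1.85387915e+01  1.46844514e+01  8.63266100e+01
  1.47646135e-03  5.69939352e+01] [array([379., 259.]), array([386., 201.]), array([394., 136.])]
```

```bash
python3 -m creep '[[[3,0,0],0,0],[[3,0,0],0,0],[[3,0,0],0,0],[[1.8,0,0],0,0],[[0,0,0],0,0],[[0,0,0],0,0],[[0,0,0],0,0]]'
python3 - <<'E'
from h import *
s=ctrl.sense(); im=snap('wrist','w12.png'); sc=ctrl.get_image('scene')[30:180,220:380]
a=cv2.imread('pics/w11.png')
cv2.imwrite('pics/fin.png',np.hstack([np.vstack([cv2.resize(a[60:330,170:512],(380,300)),cv2.resize(im[60:330,85:427],(380,300))]),cv2.resize(sc,(420,600),interpolation=2)]))
print(s['eef_pos'],[np.round(w2px('wrist',[.5795,-.318+d,.27],s)) for d in(-.055,0,.055)])
import pickle; pickle.dump(s,open('s12.pkl','wb'))
E
```

```text
clock: 20.33
eef_pos: [0.5797, -0.3183, 0.3417]
tool_rot: [-90.0, 0.1, -0.9]
ft_force: [0.1, 0.8, 0.1]
finger_gap: 1.001
[ 0.57971935 -0.31829977  0.3417287 ] [array([261., 257.]), array([260., 200.]), array([259., 135.])]
```

View pics/fin.png

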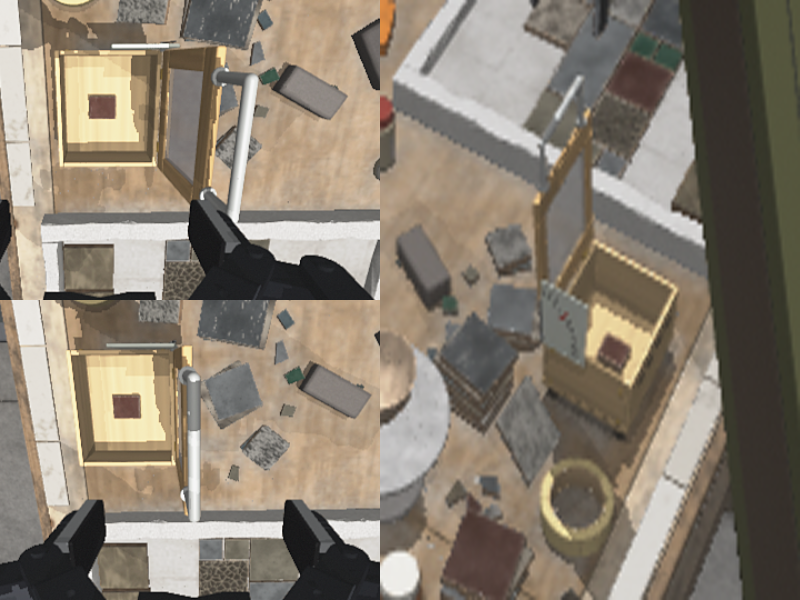

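The bar runs down the middle between the open fingers (wrist column 260, rows 128–256), as predicted. The chip lies flat in the box and the lid is open. Next, go down and pinch.

```bash
python3 -m creep '[[[0,2,0],0,0],[[0,2.5,0],0,0],[[0,2,0],0,0],[[0,1.2,0],0,0],[[0,1,0],0,0],[[0,0,0],0,0],[[0,0,0],0,0]]'; python3 -m creep '[[[0,0,0],0,0.2],[[0,0,0],0,0.4],[[0,0,0],0,0.5],[[0,0,0],0,0.6],[[0,0,0],0,0.7],[[0,0,0],0,0.8],[[0,0,0],0,0.9],[[0,0,0],0,1],[[0,0,0],0,1],[[0,0,0],0,1],[[0,0,0],0,1]]'
```

```text
clock: 21.02
eef_pos: [0.5792, -0.3184, 0.2556]
tool_rot: [-90.0, 0.0, -1.0]
ft_force: [-0.1, 0.1, 0.5]
finger_gap: 0.998
clock: 21.93
eef_pos: [0.5806, -0.3184, 0.2554]
tool_rot: [-90.0, -0.0, -1.0]
ft_force: [0.1, 0.9, 0.8]
finger_gap: 0.084
```

The bar is pinched: the gap stopped at 0.084. Next, swing along the arc in small rows and check the force partway.

```bash
python3 -m creep '[[[-0.65,-0.09,0],0,1],[[-0.66,-0.08,0],0,1],[[-0.66,-0.05,0],0,1],[[-0.67,-0.03,0],0,1],[[-0.66,0,0],0,1],[[-0.67,0.01,0],0,1],[[-0.66,0.05,0],0,1],[[-0.66,0.06,0],0,1],[[0,0,0],0,1],[[0,0,0],0,1]]'
```

```text
clock: 22.77
eef_pos: [0.5266, -0.3178, 0.2567]
tool_rot: [-90.0, 0.0, -1.0]
ft_force: [0.0, -2.3, 2.1]
finger_gap: 0.081
```

```bash
python3 -m creep '[[[-0.65,0.1,0],0,1],[[-0.66,0.1,0],0,1],[[-0.65,0.14,0],0,1],[[-0.65,0.15,0],0,1],[[-0.64,0.18,0],0,1],[[-0.63,0.2,0],0,1],[[-0.62,0.22,0],0,1],[[-0.62,0.24,0],0,1],[[0,0,0],0,1],[[0,0,0],0,1]]'
python3 - <<'E'
from h import *
s=ctrl.sense(); print(s['ft_force'],s['finger_gap'],s['wrist_torque'])
E
```

```text
clock: 23.6
eef_pos: [0.4741, -0.3172, 0.2429]
tool_rot: [-90.1, 0.2, -1.1]
ft_force: [-3.3, -5.3, 5.0]
finger_gap: 0.089
[-3.28592276 -5.30185943  4.99518109] 0.08924906063051312 [-0.97074885  0.42511839  0.11327809]
```

```bash
python3 -m creep '[[[-0.6,0.28,0],0,1],[[-0.6,0.28,0],0,1],[[-0.59,0.31,0],0,1],[[-0.58,0.32,0],0,1],[[-0.56,0.35,0],0,1],[[-0.56,0.37,0],0,1],[[-0.54,0.39,0],0,1],[[-0.53,0.4,0],0,1],[[0,0,0],0,1],[[0,0,0],0,1],[[0,0,0],0,1],[[0,0,0],0,1]]'
python3 - <<'E'
from h import *
s=ctrl.sense(); print(s['eef_pos'],s['ft_force'],s['finger_gap'])
im=snap('scene','end.png'); a=snap('wrist','endw.png'); snap('top','endt.png')
for hx in(.546,.5497,.553):
  d=hx-s['eef_pos'][0]; print(hx,np.degrees(np.arccos(d/.19006))-1.36)
# predicted bar px for lid angles
for th in(44,47,50,53,56):
  f=np.radians(th+1.36); x=.5497-.19006*np.cos(f); z=.083+.19006*np.sin(f)
  print(th,[np.round(w2px('top',[x,y,z]),1) for y in(-.259,-.375)],[np.round(w2px('scene',[x,y,z]),1) for y in(-.263,-.373)])
E
```

```text
clock: 24.6
eef_pos: [0.4289, -0.3166, 0.2147]
tool_rot: [-90.1, 0.2, -1.0]
ft_force: [-1.4, -7.2, -2.6]
finger_gap: 0.081
[ 0.42891277 -0.31662537  0.21471707] [-1.41862785 -7.24269636 -2.60680894] 0.08133347999781029
0.546 50.61145095152898
0.5497 49.181320071029795
0.553 47.88056301583062
44 [array([356.6, 207.7]), array([386.4, 207. ])] [array([321.5,  91.5]), array([334.3,  74.3])]
47 [array([356.9, 205.6]), array([386.7, 204.8])] [array([319.8,  89.3]), array([332.7,  72.1])]
50 [array([357.1, 203.4]), array([387. , 202.6])] [array([318. ,  87.1]), array([331.,  70.])]
53 [array([357.4, 201.1]), array([387.3, 200.4])] [array([316.1,  85. ]), array([329.2,  67.9])]
56 [array([357.5, 198.8]), array([387.6, 198. ])] [array([314.1,  83. ]), array([327.3,  66. ])]
```

The picture limit is reached, so I'll check the bar row numerically in the top image, before and after.

Run:
```python
from h import *
t0=cv2.imread('pics/t0.png');t=cv2.imread('pics/endt.png')
print('start bar', [np.round(w2px('top',[.5497-.19006*np.cos(np.radians(f)),-.318,.083+.19006*np.sin(np.radians(f))]),1) for f in(93,96,99,101)])
for n,im,c,r in(('t0',t0,(362,372,382),range(158,170)),('end',t,(354,356,358,360,362,384,386,388,390),range(196,214))):
  print(n,c)
  for v in r: print(v,[''.join('%4d'%x for x in im[v,u]) for u in c])
```

```text
start bar [array([372.7, 168.2]), array([372.4, 165.8]), array([372.2, 163.4]), array([372. , 161.8])]
t0 (362, 372, 382)
158 [' 124 146 167', '  95  97  99', ' 135 160 185']
159 [' 119 140 163', '  84  86  89', ' 132 156 182']
160 [' 118 140 163', '  85  87  88', ' 132 153 175']
161 [' 135 153 173', ' 121 122 122', ' 158 168 183']
162 [' 184 189 200', ' 184 183 182', ' 206 205 209']
163 [' 222 218 222', ' 217 213 214', ' 218 213 214']
164 [' 198 193 194', ' 189 188 192', ' 174 172 173']
165 [' 138 136 138', ' 141 151 165', ' 121 123 128']
166 [' 105 128 147', ' 120 148 174', '  98 101 107']
167 [' 109 157 192', ' 114 160 196', ' 100 101 103']
168 ['  96 142 176', '  99 145 181', ' 107 108 110']
169 ['  67  99 124', '  74 108 134', '  94 100 108']
end (354, 356, 358, 360, 362, 384, 386, 388, 390)
196 [' 133 164 190', ' 126 163 193', ' 104 155 196', '  93 134 166', '  89 130 161', '  76 107 106', '  86 122 120', '  90 129 127', '  92 132 130']
197 [' 149 162 173', ' 146 163 180', '  98 144 182', '  75 110 137', '  73 106 133', '  80 116 113', '  88 127 123', '  92 131 129', '  94 134 
[... 1689 characters left out ...]
06 125', '  87 117 139', '  92 124 147', ' 100 141 140', ' 101 142 140', ' 101 142 140', ' 100 142 139']
210 ['  93 124 148', '  93 124 147', '  80 106 126', '  81 108 127', '  90 120 143', ' 100 141 140', ' 100 142 140', ' 101 142 140', ' 101 142 139']
211 ['  99 132 157', ' 108 145 170', ' 100 134 157', '  91 122 145', ' 100 136 161', ' 101 142 140', ' 100 142 140', ' 100 142 140', ' 100 141 139']
212 [' 112 150 178', ' 134 180 210', ' 129 174 202', ' 114 153 183', ' 118 159 189', ' 100 142 140', ' 101 143 139', ' 101 142 140', ' 100 141 140']
213 [' 107 145 171', ' 132 178 208', ' 126 172 200', ' 112 152 181', ' 109 147 175', ' 102 143 141', ' 102 143 140', ' 100 143 140', ' 101 142 139']
```

The bar lies at row 203.6 in the top image, and 50° predicts 203.4. I'll hold still a moment, check that nothing drifts, and hand in.

```bash
python3 -m creep '[[[0,0,0],0,1],[[0,0,0],0,1],[[0,0,0],0,1],[[0,0,0],0,1],[[0,0,0],0,1],[[0,0,0],0,1],[[0,0,0],0,1],[[0,0,0],0,1],[[0,0,0],0,1],[[0,0,0],0,1]]'
python3 - <<'E'
from h import *
s=ctrl.sense(); print(s['eef_pos'],s['qd'].round(2),s['ft_force'],s['finger_gap'])
t=ctrl.get_image('top'); print([int(np.argmax(t[198:210,u].sum(1)))+198 for u in(358,360,362)])
print(ctrl.finish_job())
E
```

```text
clock: 25.58
eef_pos: [0.4289, -0.3166, 0.2147]
tool_rot: [-90.1, 0.2, -1.0]
ft_force: [-0.7, -6.9, -1.0]
finger_gap: 0.084
[ 0.42893117 -0.31661377  0.2147407 ] [-0.02  0.06 -0.02 -0.07  0.09  0.01] [-0.7446859  -6.92998162 -1.01786779] 0.08394106923872105
[203, 204, 204]
the job is handed in; nothing more can be done
None
```

I set the maroon chip on the box floor and let go of it there, then swung the lid down by its handle. The job is handed in, at about 26 s of the 58 s, with the lid still held at about 50°. No verdict was reported.

**Last checks that agreed**
- **Chip:** after release it was at about (0.474, -0.316), and it looked flat with the glaze up in the last picture I viewed, before the lid moved. I touched down slowly at about 5.5 N of contact force.
- **Lid angle:** the bar sits at row 203–204 in the top image, and 50° predicts 203.4. The arm position gave 48–50.6°.
- **Hold:** the bar was still pinched at a gap of 0.084, and nothing drifted over the last second. About 7 N of sideways force (y) stayed on the grip.

**What failed, disagreed or was not checked**
- **First grasps:** the first three tries to grip the chip closed above it. The fingertips met the table about 30 mm lower in TCP height than `ctrl.tip_extent` implies. I felt for contact instead, and the box floor agreed.
- **Chip size:** it measured about 34 x 39 mm by camera and gripper, against the stated 39 x 44. It was the only loose small maroon chip I could see.
- **Final pictures:** I had used up the 12 viewable pictures, so the end state was checked only by numbers. After the lid swing I did not look at the chip or the other loose things again; the logged forces showed no sign of hitting anything else.

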